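# Set the polishing unit's speed dial and switch it on

### The job

Get the polishing unit ready: with a fingertip on its ribbed speed dial, turn the dial clockwise, without pinching it, until its white pointer line clicks into place at the long mark, and do not run past that mark. Then press the far end of the rocker switch down with a fingertip, so that it flips over and the unit is on. Do not lift, tip or shove the unit, and leave the other things on the bench alone.

Things in the scene. Friction and masses are not known exactly. Their poses are not given: they have to be found in the camera images.
- unit_center (a point): Middle of the polishing unit: a loose grey metal case, 2 to 3 kg, on rubber feet, 190 (x) x 220 (y) x 75 mm high, flat on top; this point is 37.5 mm above the bench and 37.5 mm below the top. x points from the unit's front (robot's side, round socket) to its rear, y to its left, z up. Front half of the top: aluminium control panel. Rear half: mat in a 4 mm rim, small things on it.
- dial_top (a point): Centre of the speed dial's flat top, 103 mm above the bench, at (-35, +50, +65.5) mm from unit_center along the unit's axes. A black upright cylinder, diameter 58 mm, 26 mm high, underside 2 mm above the panel, ribbed side grippy (friction about 1): a fingertip pressed on it with about 7 N carries it. Its x axis runs along the white pointer line on top. Bare flat panel to 48 mm from the axis.
- long_mark (a point): The long mark: a thick dark line on the panel at the dial's rear side, from 33 to 50 mm from the dial's axis, straight towards the unit's rear (+x); this point is its middle. It is the middle one of seven marks round the dial, 40 degrees apart; the other six are thin and 7 mm long.
- dial (a joint): Turn of the dial, growing clockwise seen from above: 0 with the pointer at the first mark (120 degrees left of the long mark), 2.094 rad at the long mark, stop just past 4.19. A spring ball holds it at every 0.698 rad: about 0.05 N m (2 N along the rim) starts it; half-way it tips over and is drawn into the next click. It starts one or two clicks before the long mark, rarely poised between those two.
- rocker (a joint): Rocker switch: 0 is off (near end down, far end up), 0.44 rad is on (far end down). It snaps over past the middle and stays; pressing the far end over takes about 3 N.
- rocker_far_end (a point): Top of the far end (towards the unit's rear) of the rocker, 2.5 mm in from its edge; moves with it. The rocker is a black paddle 36 mm long (along the unit's x), 23 mm wide, pivoted at (-35, -58) mm from unit_center along the unit's axes, 5.5 mm above the panel, in a bezel 3 mm high. This point is about 16 mm above the panel when off and 9.5 mm when on; that half is then level.
- compound_bar: Brown bar of polishing compound lying on the unit's rubber mat, 30 x 64 x 24 mm high; origin under its centre. Leave alone.
- bit_tin: Round aluminium tin standing on the unit's rubber mat, diameter 46 mm, 22 mm high; origin under its centre. Leave alone.
- handpiece_rest: Dark steel rest left of the unit, 130 x 50 mm, 34 mm high, the handpiece lying in it; origin under its centre. Leave alone.
- handpiece: Steel polishing handpiece, diameter 27 mm, about 210 mm long along its x axis, lying in the rest with its axis 27 mm above the bench; origin on the axis near the middle. Leave alone.
- bur_block: Wooden block with burs standing in it, 60 x 95 x 35 mm, 65 mm high with the burs, right of the unit; origin under its centre. Leave alone.
- kaleidoscope: Brass tube kaleidoscope standing upright behind the unit, foot diameter 52 mm, 122 mm high; origin under its centre. Leave alone.
- cleaner_bottle: White plastic bottle standing behind the unit, diameter 42 mm, 105 mm high; origin under its centre. Leave alone.

How it is judged:
On the way, in this order (a step that is already met when the one before it is completed fails the run):
1. the dial is clicked in at the long mark while the rocker is still off (value of joint dial between 1.974 and 2.214 rad and value of joint rocker below 0.15 rad), for 0.2 s.
2. the rocker is flipped on (value of joint rocker above 0.36 rad), for 0.2 s.
At the end, for the whole second after the job is handed in: The dial is at rest in the click of the long mark (2.094 rad, within 0.1), the rocker is on (above 0.36 rad), the unit stands on the bench within 20 mm of where it stood, and the other things are within 30 mm of where they were (value of joint dial between 1.994 and 2.194 rad and value of joint rocker above 0.36 rad and velocity of joint dial between -0.1 and 0.1 rad/s and distance of unit_center from where it was at the start of the episode below 0.02 m and height (world z) of unit_center below 0.045 m and distance of each of compound_bar, bit_tin, handpiece_rest, handpiece, bur_block, kaleidoscope, cleaner_bottle from where it was at the start of the episode below 0.03 m); the robot touches nothing.
It fails at once if the dial is turned past the long mark, over to the next click (value of joint dial above 2.42 rad).
It fails at once if the dial is taken between the fingers instead of being turned with a fingertip (horizontal distance between the grasp point and dial_top below 0.014 m and z of the grasp point in the frame of dial_top below 0.012 m and contact force between the fingers and dial above 0.3 N).
It fails at once if the unit is lifted, tipped or shoved (distance of unit_center from where it was at the start of the episode above 0.02 m or height (world z) of unit_center above 0.048 m or angle between unit_center's own z axis and vertical above 0.08 rad).
It fails at once if another thing on the bench is knocked or carried off (distance of any of compound_bar, bit_tin, handpiece_rest, handpiece, bur_block, kaleidoscope, cleaner_bottle from where it was at the start of the episode above 0.03 m or angle between any of kaleidoscope, cleaner_bottle's own z axis and vertical above 0.5 rad).
It also fails if it takes over 54 s, if anything falls off the work surface, if the arm or the gripper's body presses on something with over 40 N, if the wrist force passes 120 N, or if a joint passes its speed limit or range.

### The arm

A 6-joint arm with a two-finger parallel gripper is mounted at the origin on the work surface. World frame = base frame: x ahead of the robot, y to its left, z up, the work surface at z = 0. Lengths are in m, angles in rad, forces in N, time in s.
With the tool pointing down it reaches from about 0.25 to 0.725 m from the base axis. Payload 4 kg.
Tool frame: the origin (TCP) lies on the centre line of the jaws, within the pads' length; the fingertips stand 17 mm ahead of it and the grasp point (between the pads) lies 2 mm behind it; z points along the fingers, y is the line along which they close (so a half turn about z gives the same grasp; the last joint's range is limited). The gripper opens to 85 mm and grips with 20 to 120 N. Pads are 22 mm wide; open, the fingers measure 114 mm over their backs; the gripper's body (76 mm by 85 mm) begins 54 mm behind the grasp point. The pads swing forward as they close: fully open they stand 13 mm farther back than shut.
Start: joints at [1.279, 0.241, 0.005, 1.335, 0, 1.571], TCP at [0.144, 0.479, 0.248] pointing down, gripper open.
Joint ranges: [-2.72, 2.72], [-1.05, 1.87], [-1.09, 1.28], [-1.99, 2.15], [-1.42, 1.44], [-3.14, 3.14]. Speed limits (rad/s): [2.79, 2.79, 3.14, 3.14, 3.14, 3.14].

### API

Orientations are given as a unit quaternion [x, y, z, w].
In Python, from workcell import bot, camera, get_calibration gives the robot as it stands.
- The arm moves only by the tool apply_moves, never from a script. Its argument "steps" is a list of rows, each a list of 3 entries, a list of its own where there are three numbers: the shift along the tool's x, y, z as a fraction of full scale, then the turn, a rotation vector about the tool's x, y, z as a fraction of full scale, then the opening, from 0 (shut) to 1 (fully open). A call has exactly 8 rows; each row shifts and turns the commanded pose from where the row before left it, along the tool's axes as they then stand; what a row does not reach is not made up. Full scale, the value 1, is 20 cm for a shift and pi rad for a turn. A row lasts 1/12 s, in which the tool goes at most 41.7 mm and 7.16 degrees, less where a joint would pass 70% of its speed; a pose out of reach is approached as far as the arm can. A call with a number of a shift or a turn outside -1 to 1 is refused whole. A call with a gripper value outside its range is refused whole. The fingers move at their own pace and stop on an object; the grip force is fixed at half the most. Time passes only in rows, so rows that do not move let the fingers close, or fill a call up. It gives the time, the measured TCP pose, the force, the opening and the grip force at its end, in the units of the state.
- bot.get_obs(): the state, without advancing time (a new reading comes with each control period).
- camera(name): name is "scene" or "top"; returns (picture, depth): 420x560x3 uint8, red, green, blue; 420x560 float32, m along the optical axis (not along the pixel's ray), 0 where there is no reading.
- get_calibration(name): a dict with "fov_y" (degrees; the focal length in pixels is half the picture's height over the tangent of half this angle, whatever the lens; pixels are square), "cx", "cy" (the principal point, pixels), "dist_coeffs" ([k1, k2, p1, p2, k3] as OpenCV has them; the pictures are not rectified), "rvec" (rotation vector, rad) and "tvec" (3), from world to camera coordinates, as OpenCV has them. Camera axes: x right, y down, z forward; pixel columns grow to the right and rows downward; lengths in m; the calibration is good to about 2 mm. A picture is of the moment at which its call begins. get_calibration takes no time and is no camera call.
- bot.job_done(): hands the job in; it is judged then, once.
The state is a dict: "clock": time; "joint_pos": joint angles; "joint_vel": joint speeds; "tau": joint torques, N m; "eef_pos": TCP position; "tool_rot": TCP orientation; "ft_force": force on the tool from outside, world axes, zero at the start; "ft_torque": the same for the moment, N m; "grip_width": finger opening in m; "grasp_force": force on a finger pad.
Only numpy, scipy, OpenCV 4.12 (cv2) and the standard library are available. Lean on these libraries where they do the work, as an engineer would, in place of code of your own. Each camera call takes 0.05 s, during which the arm holds its last target. There are 200 camera calls.

## Working session

There is one attempt and no reset: what is moved stays moved. The work goes in short steps, Python scripts to look and compute and a tool call to move; the robot and the scene stay as the last step left them, time stands still between calls to the robot, and variables do not carry over. Pictures are saved under pics/ and viewed, at most 10 in all, crops included, and the job is handed in when it is done.

Besides the shell and the picture viewer there is one more tool, called after "Request:" by a JSON object that holds its "op" and its "data", one argument or row to a line. apply_moves: Moves the arm, as the interface text tells. Its arguments: {"type":"object","properties":{"steps":{"type":"array"}},"required":["steps"]}

```bash
mkdir -p pics
cat > h.py <<'E'
import numpy as np, cv2
from workcell import bot, camera, get_calibration
def cal(n):
    c=get_calibration(n); f=210/np.tan(np.radians(c["fov_y"])/2)
    K=np.array([[f,0,c["cx"]],[0,f,c["cy"]],[0,0,1]]); R=cv2.Rodrigues(np.array(c["rvec"],float))[0]
    return K,np.array(c["dist_coeffs"],float),R,np.array(c["tvec"],float)
def ray(n,px,z):
    K,d,R,t=cal(n); u=cv2.undistortPoints(np.array(px,float).reshape(-1,1,2),K,d).reshape(-1,2)
    D=np.c_[u,np.ones(len(u))]@R; o=-R.T@t
    return o+D*((z-o[2])/D[:,2])[:,None]
def proj(n,P):
    K,d,R,t=cal(n); return cv2.projectPoints(np.array(P,float).reshape(-1,3),cv2.Rodrigues(R)[0],t,K,d)[0].reshape(-1,2)
E
python3 - <<'E'
from h import *
for n in("top","scene"):
    p,d=camera(n); np.savez(f"pics/{n}0.npz",p=p,d=d); cv2.imwrite(f"pics/{n}0.png",cv2.resize(p[:,:,::-1],(784,588)))
    K,_,R,t=cal(n); print(n,-R.T@t)
print(bot.get_obs())
E
```

```text
top [0.43701543 0.04101907 1.15599372]
scene [ 1.04088347 -0.29721205  0.76681251]
{'clock': 0.1, 'joint_pos': array([ 1.27901050e+00,  2.41316024e-01,  3.84210877e-03,  1.33517343e+00,
       -3.09475341e-05,  1.57079668e+00]), 'joint_vel': array([-0.00073238, -0.0020344 ,  0.00232786,  0.00029556,  0.00090327,
        0.0018479 ]), 'tau': array([ 4.91139724e-05, -3.73137581e+01,  2.53009915e+01,  1.09039244e-02,
        9.58763223e-06,  4.03673639e-06]), 'eef_pos': array([0.1436871 , 0.47835423, 0.2475063 ]), 'tool_rot': array([ 1.45376017e-01,  9.89376044e-01, -9.17928073e-04, -1.19237429e-04]), 'ft_force': array([-0.15615144,  0.69177616,  0.16003393]), 'ft_torque': array([0.02791223, 0.02401541, 0.02604615]), 'grasp_force': 0.0, 'grip_width': 0.08526202493269651}
```

View pics/top0.png

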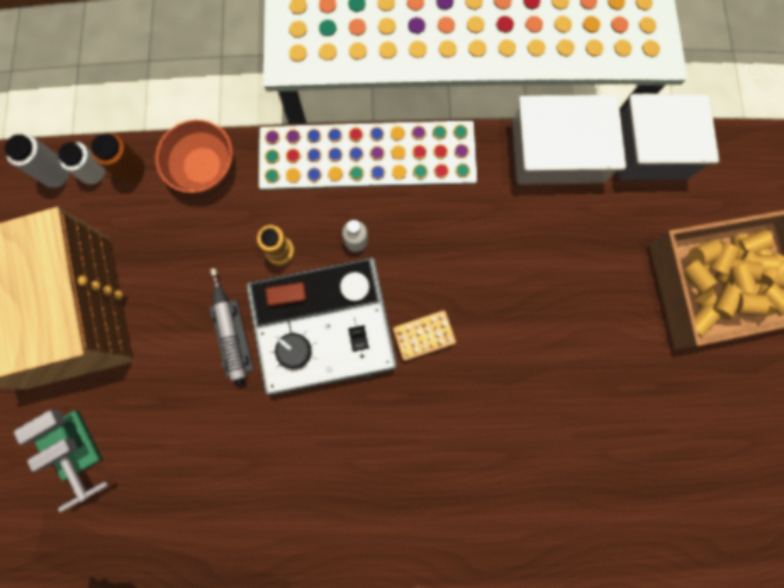

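View pics/scene0.png

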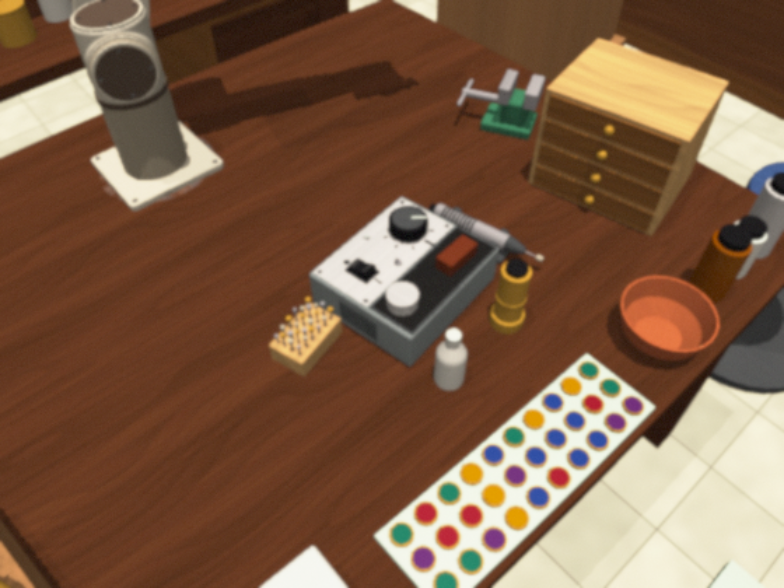

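The top view shows the unit with its dial at about (293,350) and its rocker at (358,338), out of 784x588. The pointer points up and left of the long mark, which is at about (290,327). Next I'll measure these precisely.

```bash
cat >> h.py <<'E'
def heights(n,d):
    K,dc,R,t=cal(n); v,u=np.mgrid[:420,:560]
    q=cv2.undistortPoints(np.stack([u,v],-1).reshape(-1,1,2).astype(float),K,dc).reshape(-1,2)
    return ((np.c_[q,np.ones(len(q))]*d.reshape(-1,1)-t)@R).reshape(420,560,3)
def look(tag):
    p,d=camera("top"); return p,d
def rect(p,d):
    W=heights("top",d); v,u=np.mgrid[:420,:560]
    m=((W[...,2]>.06)&(W[...,2]<.125)&(abs(u-228)<60)&(abs(v-232)<55)).astype(np.uint8)
    m=cv2.morphologyEx(m,cv2.MORPH_OPEN,np.ones((5,5)))
    n,l,s,_=cv2.connectedComponentsWithStats(m); k=1+s[1:,4].argmax()
    c=max(cv2.findContours((l==k).astype(np.uint8),0,2)[0],key=cv2.contourArea)
    return W,c
def dialpix(p,C,r):
    "bright pixels on dial top (z .103) about centre C"
    v,u=np.mgrid[:420,:560]; P=ray("top",np.c_[u.ravel(),v.ravel()],.103).reshape(420,560,3)
    D=P[...,:2]-C; g=p.max(2).astype(float)
    return D,np.hypot(*D.transpose(2,0,1)),g
E
python3 - <<'E'
from h import *
z=np.load("pics/top0.npz"); p,d=z["p"],z["d"]
W,c=rect(p,d)
P=ray("top",c.reshape(-1,2),.075)[:,:2]
r=cv2.minAreaRect((P*1000).astype(np.float32)); print(r, len(c))
# orientation
e=cv2.boxPoints(r); print(e)
# dial black disc
D,R,g=dialpix(p,np.zeros(2),0)
mask=(p.max(2)<110).astype(np.uint8); sub=np.zeros_like(mask); sub[235:268,190:228]=mask[235:268,190:228]
cc=max(cv2.findContours(sub,0,1)[0],key=cv2.contourArea); (x,y),rad=cv2.minEnclosingCircle(cc); print("dial px",x,y,rad,ray("top",[[x,y]],.103))
x0,y0=170,180
cr=cv2.resize(p[y0:y0+105,x0:x0+130,::-1],None,fx=6,fy=5.7,interpolation=cv2.INTER_CUBIC); cv2.imwrite("pics/crop1.png",cv2.resize(p[185:285,170:300,::-1],None,fx=6,fy=6,interpolation=cv2.INTER_CUBIC))
for n,h in(("block",(285,315,225,255)),):
    m=W[225:260,280:330,2]; print(np.round(m.max(),3))
E
```

```text
((556.1331176757812, 143.85682678222656), (191.59945678710938, 218.8810577392578), 10.287982940673828) 140
[[442.32794  234.42839 ]
 [481.41925   19.066393]
 [669.9383    53.285263]
 [630.847    268.64725 ]]
dial px 209.14706420898438 250.61764526367188 12.799118041992188 [[0.51242834 0.18538567 0.103     ]]
1.156
```

View pics/crop1.png

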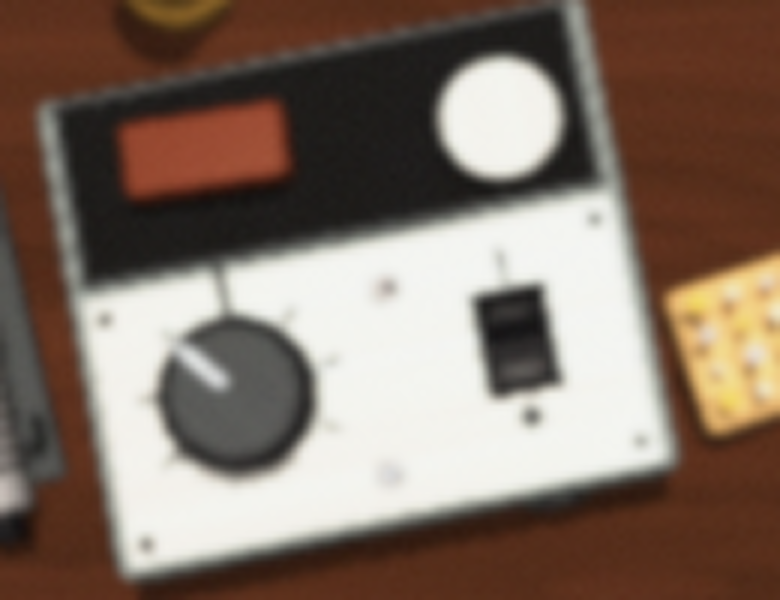

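The yaw is 10.3° and the unit's centre is at (0.556, 0.144). The pointer is one click (about 40°) before the long mark, and the dial axis is at about (0.5126, 0.186). I'll close the gripper and approach the dial's front-left-of-robot side.

Request:
{"op": "apply_moves", "data": {
  "steps": [
    [[-0.163,-0.0886,0],[0,0,0],0],
    [[-0.163,-0.0886,0],[0,0,0],0],
    [[-0.163,-0.0886,0],[0,0,0],0],
    [[-0.163,-0.0886,0],[0,0,0],0],
    [[-0.163,-0.0886,0],[0,0,0],0],
    [[-0.163,-0.0886,0],[0,0,0],0],
    [[-0.163,-0.0886,0],[0,0,0],0],
    [[-0.163,-0.0886,0],[0,0,0],0]
  ]
}}

```text
clock: 0.77
eef_pos: [0.3535, 0.2664, 0.2481]
tool_rot: [0.145, 0.989, -0.0, -0.0]
ft_force: [-0.2, 1.2, -0.2]
grip_width: 0.0
grasp_force: 0.0
```

Request:
{"op": "apply_moves", "data": {
  "steps": [
    [[-0.163,-0.0886,0],[0,0,0],0],
    [[-0.163,-0.0886,0],[0,0,0],0],
    [[-0.163,-0.0886,0],[0,0,0],0],
    [[-0.163,-0.0886,0],[0,0,0],0],
    [[0,0,0],[0,0,-0.037],0],
    [[0,0,0],[0,0,-0.037],0],
    [[0,0,0],[0,0,-0.037],0],
    [[0,0,0],[0,0,-0.037],0]
  ]
}}

```text
clock: 1.43
eef_pos: [0.4572, 0.162, 0.2476]
tool_rot: [-0.089, 0.996, -0.0, -0.001]
ft_force: [-0.7, -0.3, 0.4]
grip_width: -0.0
grasp_force: 0.0
```

Request:
{"op": "apply_moves", "data": {
  "steps": [
    [[0,0,0],[0,0,-0.037],0],
    [[0,0,0],[0,0,-0.037],0],
    [[0,0,0],[0,0,0],0],
    [[0,0,0],[0,0,0],0],
    [[0,0,0],[0,0,0],0],
    [[0,0,0],[0,0,0],0],
    [[0,0,0],[0,0,0],0],
    [[0,0,0],[0,0,0],0]
  ]
}}

```text
clock: 2.1
eef_pos: [0.4573, 0.1627, 0.2483]
tool_rot: [-0.201, 0.98, 0.0, -0.0]
ft_force: [0.1, 0.7, -0.2]
grip_width: -0.0002
grasp_force: 0.0
```

Request:
{"op": "apply_moves", "data": {
  "steps": [
    [[0,0,0.12],[0,0,0],0],
    [[0,0,0.12],[0,0,0],0],
    [[0,0,0.12],[0,0,0],0],
    [[0,0,0.12],[0,0,0],0],
    [[0,0,0.12],[0,0,0],0],
    [[0,0,0.12],[0,0,0],0],
    [[0,0,0.01],[0,0,0],0],
    [[0,0,0],[0,0,0],0]
  ]
}}

```text
clock: 2.77
eef_pos: [0.4561, 0.1622, 0.1012]
tool_rot: [-0.201, 0.98, -0.0, -0.002]
ft_force: [-1.1, -0.2, 0.9]
grip_width: 0.0006
grasp_force: 0.0
```

Request:
{"op": "apply_moves", "data": {
  "steps": [
    [[-0.02,0,0],[0,0,0],0],
    [[-0.02,0,0],[0,0,0],0],
    [[-0.02,0,0],[0,0,0],0],
    [[-0.015,0,0],[0,0,0],0],
    [[0,0,0],[0,0,0],0],
    [[0,0,0],[0,0,0],0],
    [[0,0,0],[0,0,0],0],
    [[0,0,0],[0,0,0],0]
  ]
}}

```text
clock: 3.43
eef_pos: [0.4709, 0.1685, 0.1023]
tool_rot: [-0.201, 0.98, -0.0, -0.0]
ft_force: [0.6, -1.0, 0.8]
grip_width: 0.0001
grasp_force: 0.0
```

Run:
```python
from h import *
for i in range(2):
    p,d=camera("top"); o=bot.get_obs(); print(o["ft_force"],o["eef_pos"])
cv2.imwrite("pics/c2.png",cv2.resize(p[185:285,170:300,::-1],None,fx=6,fy=6,interpolation=cv2.INTER_CUBIC))
p,d=camera("scene")
cv2.imwrite("pics/s2.png",cv2.resize(p[100:250,200:400,::-1],None,fx=4,fy=4,interpolation=cv2.INTER_CUBIC))
```

```text
[-0.11153392  0.05323185  0.9857403 ] [0.47088046 0.16850483 0.10229098]
[-0.52983325 -0.44528772 -0.18102369] [0.47090996 0.16851381 0.10228433]
```

View pics/s2.png

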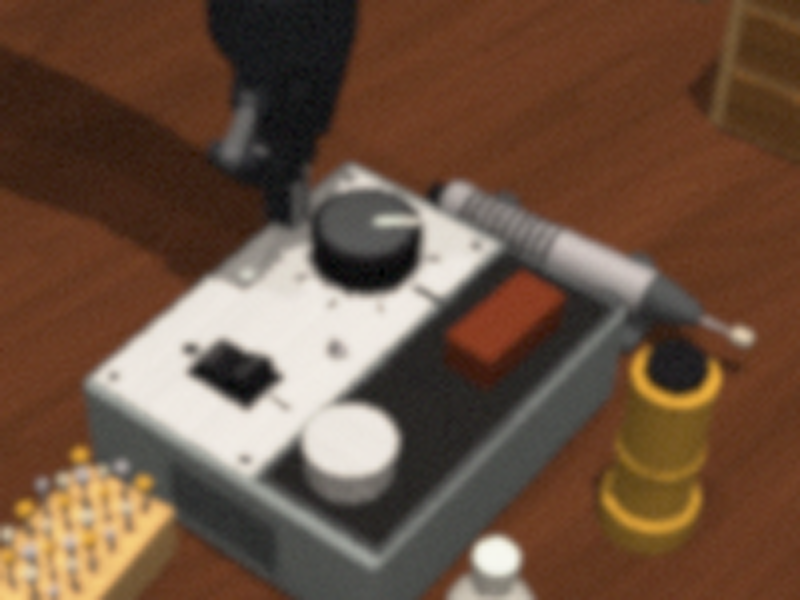

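The scene crop shows the closed fingertips at (290,205), right beside the dial's front side at (365,240), with no contact yet. I'll advance until they touch.

Request:
{"op": "apply_moves", "data": {
  "steps": [
    [[-0.01,0,0],[0,0,0],0],
    [[-0.01,0,0],[0,0,0],0],
    [[-0.005,0,0],[0,0,0],0],
    [[0,0,0],[0,0,0],0],
    [[0,0,0],[0,0,0],0],
    [[0,0,0],[0,0,0],0],
    [[0,0,0],[0,0,0],0],
    [[0,0,0],[0,0,0],0]
  ]
}}

```text
clock: 4.25
eef_pos: [0.4756, 0.1706, 0.1023]
tool_rot: [-0.201, 0.979, 0.0, -0.0]
ft_force: [0.4, 0.3, 0.8]
grip_width: -0.0002
grasp_force: 0.0
```

Request:
{"op": "apply_moves", "data": {
  "steps": [
    [[-0.005,0,0],[0,0,0],0],
    [[0,0,0],[0,0,0],0],
    [[0,0,0],[0,0,0],0],
    [[0,0,0],[0,0,0],0],
    [[0,0,0],[0,0,0],0],
    [[0,0,0],[0,0,0],0],
    [[0,0,0],[0,0,0],0],
    [[0,0,0],[0,0,0],0]
  ]
}}

```text
clock: 4.92
eef_pos: [0.4766, 0.1709, 0.1023]
tool_rot: [-0.201, 0.98, 0.0, -0.0]
ft_force: [0.5, -0.2, 0.8]
grip_width: -0.0004
grasp_force: 0.0
```

Request:
{"op": "apply_moves", "data": {
  "steps": [
    [[-0.005,0,0],[0,0,0],0],
    [[0,0,0],[0,0,0],0],
    [[0,0,0],[0,0,0],0],
    [[0,0,0],[0,0,0],0],
    [[0,0,0],[0,0,0],0],
    [[0,0,0],[0,0,0],0],
    [[0,0,0],[0,0,0],0],
    [[0,0,0],[0,0,0],0]
  ]
}}

```text
clock: 5.58
eef_pos: [0.4774, 0.1713, 0.1023]
tool_rot: [-0.201, 0.979, -0.0, -0.0]
ft_force: [-0.9, -0.6, 0.4]
grip_width: -0.0003
grasp_force: 0.5
```

Request:
{"op": "apply_moves", "data": {
  "steps": [
    [[-0.005,0,0],[0,0,0],0],
    [[0,0,0],[0,0,0],0],
    [[0,0,0],[0,0,0],0],
    [[0,0,0],[0,0,0],0],
    [[0,0,0],[0,0,0],0],
    [[0,0,0],[0,0,0],0],
    [[0,0,0],[0,0,0],0],
    [[0,0,0],[0,0,0],0]
  ]
}}

```text
clock: 6.25
eef_pos: [0.4775, 0.1713, 0.1022]
tool_rot: [-0.201, 0.98, -0.0, -0.001]
ft_force: [-3.9, -2.2, 2.9]
grip_width: -0.0
grasp_force: 2.6
```

Request:
{"op": "apply_moves", "data": {
  "steps": [
    [[-0.0025,0,0],[0,0,0],0],
    [[-0.0007,0.0168,0],[0,0,0.0278],0],
    [[-0.0007,0.0168,0],[0,0,0.0278],0],
    [[0,0,0],[0,0,0],0],
    [[0,0,0],[0,0,0],0],
    [[0,0,0],[0,0,0],0],
    [[0,0,0],[0,0,0],0],
    [[0,0,0],[0,0,0],0]
  ]
}}

```text
clock: 6.92
eef_pos: [0.4754, 0.178, 0.1022]
tool_rot: [-0.115, 0.993, -0.0, -0.001]
ft_force: [-5.7, -1.2, 4.8]
grip_width: 0.0
grasp_force: 3.1
```

```bash
cat >> h.py <<'E'
def pointer(p,C=(.5126,.186)):
    D,R,g=dialpix(p,np.array(C),0); s=(R<.027)&(R>.008)
    a=np.degrees(np.arctan2(D[...,1],D[...,0]))-10.3
    w=np.clip(g-130,0,None)*s*(abs(a)<100)
    return (w*a).sum()/max(w.sum(),1), w.sum()
E
python3 - <<'E'
from h import *
z=np.load("pics/top0.npz"); print(pointer(z["p"]))
p,d=camera("top"); print(pointer(p)); o=bot.get_obs(); print(o["ft_force"],o["eef_pos"])
E
```

```text
(np.float64(37.62465535340988), np.float64(1656.0))
(np.float64(67.52568590250756), np.float64(5463.0))
[-6.0792175  -1.82013306  5.02026145] [0.47535125 0.17800612 0.10216879]
```

Run:
```python
from h import *
p,d=camera("top")
cv2.imwrite("pics/c3.png",cv2.resize(p[185:285,170:300,::-1],None,fx=6,fy=6,interpolation=cv2.INTER_CUBIC))
```

```text
(no output)
```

View pics/c3.png

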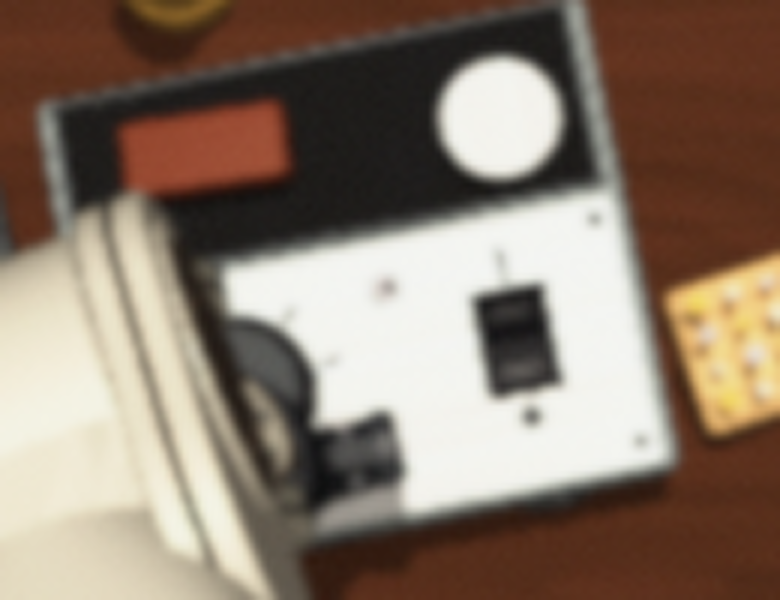

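The arm covers the dial in the top view, but the scene camera sees the pointer, so I'll use that.

```bash
cat >> h.py <<'E'
def spointer(p,C=(.5126,.186)):
    v,u=np.mgrid[:420,:560]; P=ray("scene",np.c_[u.ravel(),v.ravel()],.103).reshape(420,560,3)
    D=P[...,:2]-np.array(C); R=np.hypot(D[...,0],D[...,1]); g=p.min(2).astype(float)
    a=(np.degrees(np.arctan2(D[...,1],D[...,0]))-10.3+180)%360-180
    s=(R<.026)&(R>.008)&(abs(a)<85); w=np.clip(g-110,0,None)*s
    return (w*a).sum()/max(w.sum(),1), w.sum(), a[w>0].std() if (w>0).any() else None
E
python3 - <<'E'
from h import *
print(spointer(np.load("pics/scene0.npz")["p"]))
p,d=camera("scene"); print(spointer(p)); o=bot.get_obs(); print(o["ft_force"],o["eef_pos"])
E
```

```text
(np.float64(48.68278588124405), np.float64(1515.0), np.float64(13.644732462035936))
(np.float64(38.650790663530756), np.float64(1478.0), np.float64(14.355941529648163))
[-5.85079247 -2.05666554  3.97787057] [0.47537086 0.17799819 0.10215577]
```

The dial turned 10° along with the 10° orbit, so there is no slip. I'll continue.

Request:
{"op": "apply_moves", "data": {
  "steps": [
    [[-0.0007,0.0168,0],[0,0,0.0278],0],
    [[-0.0007,0.0168,0],[0,0,0.0278],0],
    [[-0.0007,0.0168,0],[0,0,0.0278],0],
    [[0,0,0],[0,0,0],0],
    [[0,0,0],[0,0,0],0],
    [[0,0,0],[0,0,0],0],
    [[0,0,0],[0,0,0],0],
    [[0,0,0],[0,0,0],0]
  ]
}}

```text
clock: 7.73
eef_pos: [0.4744, 0.1892, 0.1022]
tool_rot: [0.015, 1.0, 0.001, -0.001]
ft_force: [-5.8, 1.2, 3.2]
grip_width: -0.0002
grasp_force: 2.9
```

Run:
```python
from h import *
p,d=camera("scene"); print(spointer(p)); o=bot.get_obs(); print(o["ft_force"],o["eef_pos"])
```

```text
(np.float64(22.206505640510134), np.float64(1420.0), np.float64(16.99654301963259))
[-5.61908246  1.08731611  3.09645924] [0.47445206 0.18914193 0.10220786]
```

Request:
{"op": "apply_moves", "data": {
  "steps": [
    [[-0.0007,0.0168,0],[0,0,0.0278],0],
    [[-0.0007,0.0168,0],[0,0,0.0278],0],
    [[0,0.006,0],[0,0,0.01],0],
    [[0,0,0],[0,0,0],0],
    [[0,0,0],[0,0,0],0],
    [[0,0,0],[0,0,0],0],
    [[0,0,0],[0,0,0],0],
    [[0,0,0],[0,0,0],0]
  ]
}}

```text
clock: 8.45
eef_pos: [0.4759, 0.1977, 0.1023]
tool_rot: [0.118, 0.993, 0.001, -0.001]
ft_force: [-4.9, 3.5, 2.0]
grip_width: -0.0002
grasp_force: 2.7
```

Request:
{"op": "apply_moves", "data": {
  "steps": [
    [[0.01,0,0],[0,0,0],0],
    [[0.02,0,0],[0,0,0],0],
    [[0.05,0,0],[0,0,0],0],
    [[0,0,0],[0,0,0],0],
    [[0,0,0],[0,0,0],0],
    [[0,0,0],[0,0,0],0],
    [[0,0,0],[0,0,0],0],
    [[0,0,0],[0,0,0],0]
  ]
}}

```text
clock: 9.12
eef_pos: [0.4616, 0.1999, 0.1024]
tool_rot: [0.118, 0.993, 0.0, 0.0]
ft_force: [0.0, -0.1, 0.4]
grip_width: 0.0002
grasp_force: 0.0
```

Run:
```python
from h import *
p,d=camera("scene"); print(spointer(p)); o=bot.get_obs(); print(o["ft_force"],o["eef_pos"],o["tool_rot"])
cv2.imwrite("pics/s4.png",cv2.resize(p[100:250,200:400,::-1],None,fx=4,fy=4,interpolation=cv2.INTER_CUBIC))
```

```text
(np.float64(8.965107883929786), np.float64(1339.0), np.float64(16.0947178627052))
[-0.6625319   1.16246353  0.13179231] [0.46153537 0.19992227 0.10235653] [1.18377355e-01 9.92968665e-01 4.71523099e-05 1.74803011e-04]
```

View pics/s4.png

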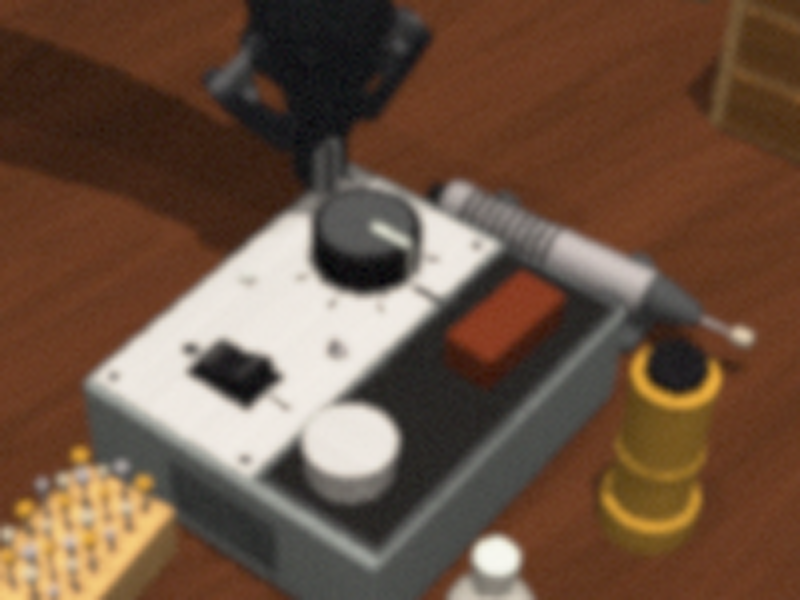

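The scene crop shows the pointer tip at (410,245), in line with the long mark at (428,295), after a measured 39.7° turn. The unit hasn't moved. Next is the rocker: lift, align the tool with the unit, and move over the far end.

Request:
{"op": "apply_moves", "data": {
  "steps": [
    [[0,0,-0.125],[0,0,-0.033],0],
    [[0,0,-0.125],[0,0,-0.033],0],
    [[0,0,-0.125],[0,0,-0.033],0],
    [[0,0,-0.125],[0,0,-0.034],0],
    [[-0.0838,-0.1626,0],[0,0,0],0],
    [[-0.0838,-0.1626,0],[0,0,0],0],
    [[-0.0838,-0.1626,0],[0,0,0],0],
    [[-0.0838,-0.1626,0],[0,0,0],0]
  ]
}}

```text
clock: 9.83
eef_pos: [0.5516, 0.0829, 0.2027]
tool_rot: [-0.091, 0.996, 0.0, 0.001]
ft_force: [0.8, 0.6, -0.0]
grip_width: 0.0002
grasp_force: 0.0
```

Request:
{"op": "apply_moves", "data": {
  "steps": [
    [[0,0,0.1],[0,0,0],0],
    [[0,0,0.1],[0,0,0],0],
    [[0,0,0.1],[0,0,0],0],
    [[0,0,0.1],[0,0,0],0],
    [[0,0,0],[0,0,0],0],
    [[0,0,0],[0,0,0],0],
    [[0,0,0],[0,0,0],0],
    [[0,0,0],[0,0,0],0]
  ]
}}

```text
clock: 10.5
eef_pos: [0.5518, 0.0843, 0.124]
tool_rot: [-0.09, 0.996, 0.0, 0.002]
ft_force: [0.3, 0.2, 0.7]
grip_width: 0.0002
grasp_force: 0.0
```

Run:
```python
from h import *
p,d=camera("scene"); print(spointer(p)); o=bot.get_obs(); print(o["ft_force"],o["eef_pos"],o["tool_rot"])
cv2.imwrite("pics/s5.png",cv2.resize(p[100:250,200:400,::-1],None,fx=4,fy=4,interpolation=cv2.INTER_CUBIC))
```

```text
(np.float64(8.557217570806124), np.float64(999.0), np.float64(15.015525162960971))
[-0.26580582 -0.0812644  -0.1626142 ] [0.55176015 0.08429914 0.12401147] [-9.03083789e-02  9.95912580e-01  8.46190251e-05  1.58807760e-03]
```

View pics/s5.png

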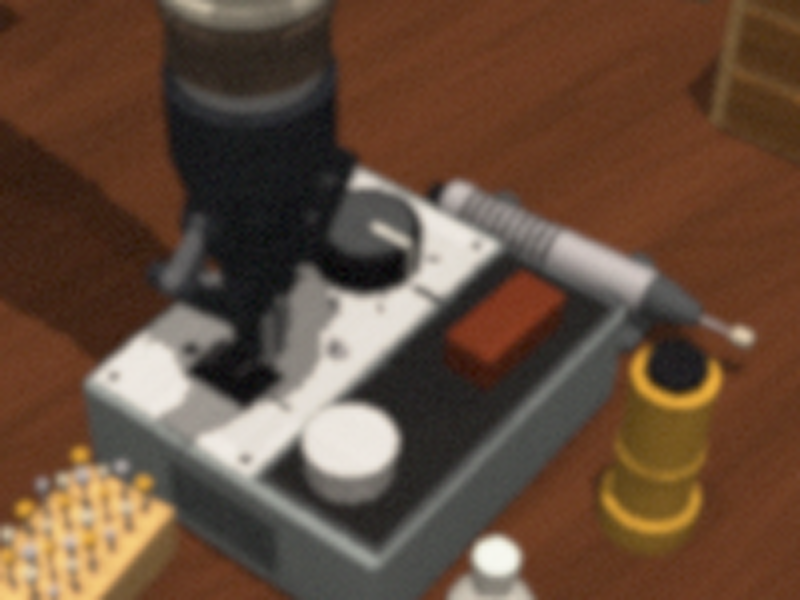

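The pointer hasn't changed, and the fingertips at (270,350) hover over the rocker's far end. I'll press it down.

Request:
{"op": "apply_moves", "data": {
  "steps": [
    [[0,0,0.04],[0,0,0],0],
    [[0,0,0.04],[0,0,0],0],
    [[0,0,0.01],[0,0,0],0],
    [[0,0,0.01],[0,0,0],0],
    [[0,0,0.01],[0,0,0],0],
    [[0,0,0],[0,0,0],0],
    [[0,0,0],[0,0,0],0],
    [[0,0,0],[0,0,0],0]
  ]
}}

```text
clock: 11.22
eef_pos: [0.55, 0.084, 0.1015]
tool_rot: [-0.09, 0.996, 0.0, -0.0]
ft_force: [-3.8, 0.4, 9.4]
grip_width: -0.0002
grasp_force: 4.6
```

Request:
{"op": "apply_moves", "data": {
  "steps": [
    [[0,0,0.005],[0,0,0],0],
    [[0,0,0],[0,0,0],0],
    [[0,0,0],[0,0,0],0],
    [[0,0,0],[0,0,0],0],
    [[0,0,0],[0,0,0],0],
    [[0,0,0],[0,0,0],0],
    [[0,0,0],[0,0,0],0],
    [[0,0,0],[0,0,0],0]
  ]
}}

```text
clock: 11.88
eef_pos: [0.55, 0.084, 0.1014]
tool_rot: [-0.09, 0.996, 0.0, 0.0]
ft_force: [-5.6, -1.8, 13.8]
grip_width: -0.0001
grasp_force: 7.1
```

The tip bottomed out at the "on" height (z = 0.0845). I'll lift and retreat toward the robot to clear the view.

Request:
{"op": "apply_moves", "data": {
  "steps": [
    [[0,0,-0.05],[0,0,0],0],
    [[0,0,-0.15],[0,0,0],0],
    [[0,0,-0.15],[0,0,0],0],
    [[0,0,-0.15],[0,0,0],0],
    [[0.17,0,0],[0,0,0],0],
    [[0.17,0,0],[0,0,0],0],
    [[0.17,0,0],[0,0,0],0],
    [[0.17,0,0],[0,0,0],0]
  ]
}}

```text
clock: 12.55
eef_pos: [0.4152, 0.0593, 0.1992]
tool_rot: [-0.09, 0.996, -0.0, -0.0]
ft_force: [-0.2, -0.0, 0.4]
grip_width: 0.0002
grasp_force: 0.0
```

Request:
{"op": "apply_moves", "data": {
  "steps": [
    [[0.17,0,0],[0,0,0],0],
    [[0.17,0,0],[0,0,0],0],
    [[0,0,0],[0,0,0],0],
    [[0,0,0],[0,0,0],0],
    [[0,0,0],[0,0,0],0],
    [[0,0,0],[0,0,0],0],
    [[0,0,0],[0,0,0],0],
    [[0,0,0],[0,0,0],0]
  ]
}}

```text
clock: 13.22
eef_pos: [0.3508, 0.0475, 0.1992]
tool_rot: [-0.09, 0.996, 0.0, -0.0]
ft_force: [-0.9, 0.6, 0.1]
grip_width: -0.0
grasp_force: 0.0
```

Run:
```python
from h import *
p,d=camera("scene"); print(spointer(p)); o=bot.get_obs(); print(o["ft_force"],o["eef_pos"],o["clock"])
t,_=camera("top"); print(pointer(t))
cv2.imwrite("pics/s6.png",np.hstack([cv2.resize(p[130:250,200:330,::-1],(400,400)),cv2.resize(t[185:285,170:290,::-1],(400,400))]))
```

```text
(np.float64(8.90064390306094), np.float64(1348.0), np.float64(14.883852798000849))
[0.22469023 1.02919785 0.19278374] [0.3505754  0.04748756 0.19916341] 13.2667
(np.float64(3.1455331696186337), np.float64(1677.0))
```

View pics/s6.png

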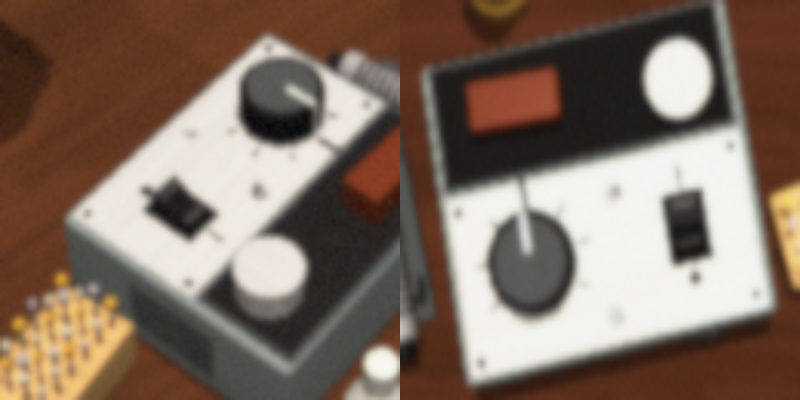

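The pointer at (525,235) lines up with the long mark at (522,190). The rocker's near end is now up at (175,185), so it is on, and nothing else has moved.

```bash
python3 -c "
from workcell import bot
print(bot.job_done())"
```

```text
the job is handed in; nothing more can be done
None
```

The job is handed in: the dial is clicked in at the long mark and the rocker is on. The last camera check showed the unit and the other items where they were, but the hand-in call did not report a verdict.

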